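# Clip the portable drive to the shelf eye

### The job

Secure the rubber-edged portable drive to the metal shelf: pick it up, press the sprung gate of its snap hook against one leg of the upright steel eye until the leg is inside the hook and the gate has sprung shut, then draw the drive back with a steady, gentle tug of about a kilogram's pull (10 N, never more than 15 N on the eye at any time) for about a second to feel that it is caught. Then lay the drive flat on the shelf, still clipped, and let go, leaving everything else on the shelf where it is.

Things in the scene. Friction and masses are not known exactly. Their poses are not given: they have to be found in the camera images.
- drive: Loose portable drive, about 0.13 kg, with a steel snap hook fixed rigidly to its front. Case 62 (x) by 44 (y) by 20 mm, yellow rubber edge, grey faces; origin at the centre of its underside, z up, +x towards the hook. Grip it across its 44 mm width. The hook, of 6 mm bar, lies flat 11 mm above the underside: spine on the right at y = -16 mm, gate on the left at y = +16 mm, foremost point x = 103 mm.
- drive_mid (a point): Centre of the drive's case, 10 mm above its underside; axes as the drive.
- gate_tip (a point): The mouth of the hook at the free end of the shut gate, drive x = 82, y = +16, z = 11 mm (fixed to the drive; axes as the drive). The gate is a 5 mm bar from its hinge at x = 46 mm to here; the hook's nose begins at once ahead of it. Press the gate on a leg 3 to 13 mm behind this point, moving the drive towards its own +y (26 mm free between gate and spine).
- hook_bend (a point): Where a leg's centre lies when pulled home into the half-round bend: drive x = 93.5, y = 0, z = 11 mm. With the gate pressed in and the leg at drive y under about 8 mm, drawing the drive back along its own -x slides the leg off the gate's free end into the bend, and the gate springs shut behind it.
- gate (a joint): Angle of the hook's gate: 0 shut, grows as it is pressed inward (towards the spine), stop at 0.8 rad, cannot open outward. Spring torque about 0.06 N m when shut, 0.14 N m fully open: about 2 to 5 N at a leg near the free end.
- eye: Rigid steel eye: an inverted-U staple of 7 mm round bar, clamped upright in the slots of a foot plate 36 by 66 by 3 mm screwed to the shelf. Two vertical legs 44 mm apart between centres (37 mm clear) along the eye's y, top 58 mm above the shelf. Origin on the deck at the foot's centre, z up. The staple is clamped up to 5 mm either way along the eye's x; where is not reported.
- leg_a (a point): Middle of the foot's slot for the leg on the eye's -y side, 11 mm above the deck (the hook's height when the drive lies flat). The leg itself stands up to 5 mm before or behind this point along the eye's x, both legs alike. Either leg may be used.
- leg_b (a point): The same for the leg on the eye's +y side.
- shelf: Fixed low slate-grey metal shelf, deck 500 by 960 mm, its top face 40 mm above the table, on which everything stands; origin under its centre at table height.
- drive_box: Bystander: clear plastic drive box with a spring clip, 100 by 150 by 45 mm; origin under its centre.
- magnifier: Bystander: steel magnifier stand, 90 mm round foot, 200 mm tall; origin under its centre.
- plain_drive: Bystander: plain black drive without a hook, 70 by 48 by 12 mm; origin under its centre.
- usb_stick: Bystander: small USB stick, 53 by 18 by 10 mm, lying between drive and eye; origin under its body's centre.
- pen_pot: Bystander: steel pen pot, 72 mm across, 95 mm tall; origin under its centre.
- screwdriver: Bystander: screwdriver 160 mm long lying on the shelf; origin under it.

How it is judged:
By the outcome, as a careful person would: the job done as asked, in the order asked, and still so for the second after the job is handed in, with the robot touching nothing.
It also fails if it takes over 64 s, if anything falls off the work surface, if the arm or the gripper's body presses on something with over 40 N, if the wrist force passes 120 N, or if a joint passes its speed limit or range.

### The arm

A 7-joint arm with a two-finger parallel gripper is mounted at the origin on the work surface. World frame = base frame: x ahead of the robot, y to its left, z up, the work surface at z = 0. Lengths are in m, angles in rad, forces in N, time in s.
With the tool pointing down it reaches from about 0.425 to 1.025 m from the base axis. Payload 9.4 kg.
Tool frame: the origin (TCP) lies on the centre line of the jaws, within the pads' length; the fingertips stand 17 mm ahead of it and the grasp point (between the pads) lies 2 mm behind it; x points along the fingers, y is the direction in which the jaws open and shut, and the axes are right-handed (so a half turn about x gives the same grasp; the last joint's range is limited). The gripper opens to 85 mm and grips with 20 to 120 N. Pads are 22 mm wide; open, the fingers measure 114 mm over their backs; the gripper's body (76 mm by 85 mm) begins 54 mm behind the grasp point. The pads swing forward as they close: fully open they stand 13 mm farther back than shut.
Start: joints at [1.273, 0.599, -0.003, 1.599, 0.002, 0.943, -0.08], TCP at [0.159, -0.707, 0.248] pointing down, gripper open.
Joint ranges: [-2.57, 2.57], [-0.35, 1.97], [-1.29, 1.29], [0.11, 2.56], [-1.05, 4.19], [0.11, 1.86], [-2.63, 2.63]. Speed limits (rad/s): [2.22, 2.22, 3.01, 3.01, 3.14, 3.14, 3.14].

### API

Orientations are given as [roll, pitch, yaw] about the fixed x, y, z axes, in that order (R = Rz(yaw) Ry(pitch) Rx(roll)).
In Python, from rig import ctrl, imaging, ticket gives the robot as it stands.
- The arm moves only by the shell command python3 -m crank 'ROWS' [OPENING] [FORCE]. ROWS is JSON, a list of rows, each an object with "travel": the shift along the tool's x, y, z in m, a list of three; "delta_rot": the turn, a rotation vector about the tool's x, y, z in degrees, a list of three. In form: [{"travel": [x, y, z], "delta_rot": [ax, ay, az]}, ...]. A call has 1 to 12 rows; each row shifts and turns the pose as measured when the row begins, along the tool's axes as they then stand; what a row does not reach is not made up. A row lasts 1/12 s, in which the tool goes at most 41.7 mm and 7.16 degrees, less where a joint would pass 70% of its speed; a pose out of reach is approached as far as the arm can. A call is refused whole if a number of a shift passes 0.0417 or a number of a turn 7.16, either way. A call with a gripper value outside its range is refused whole. OPENING is the closure, from 0 (fully open) to 1 (shut), set as the call begins (- or left out, the last holds). The fingers move at their own pace and stop on an object; FORCE is the grip in N (left out, the last holds). Time passes only in rows, so rows that do not move let the fingers close. It gives the time, the measured TCP pose, the force and the opening at its end, in the units of the state.
- ctrl.state(): the state, without advancing time (a new reading comes with each control period).
- imaging.camera(name): name is "side" or "top" or "wrist"; returns the picture (384x512x3 uint8, red, green, blue); there is no depth.
- imaging.camera_model(name): a dict with "K" (3x3 intrinsics, pixels), "R" (3x3) and "t" (3): a world point X has camera coordinates R X + t. Camera axes: x right, y down, z forward; pixel columns grow to the right and rows downward; lengths in m; the calibration is good to about 2 mm. A picture is of the moment at which its call begins: read the wrist's pose just before it. camera_model takes no time and is no camera call; for the wrist camera it gives the pose at the moment of the call.
- ticket.job_done(): hands the job in, once; it reports no verdict.
The state is a dict: "t": time; "joint_positions": joint angles; "joint_vel": joint speeds; "joint_torque": joint torques, N m; "eef_pos": TCP position; "tcp_rot": TCP orientation; "ft_force": force on the tool from outside, world axes, zero at the start; "moment": the same for the moment, N m; "gripper_width": finger opening in m.
Only numpy, scipy, OpenCV 4.12 (cv2) and the standard library are available. Lean on these libraries where they do the work, as an engineer would, in place of code of your own. Each camera call takes 0.05 s, during which the arm holds its last target. There are 200 camera calls.

## Working session

There is one attempt and no reset: what is moved stays moved. The work goes in short steps, Python scripts to look and compute and a shell command to move; the robot and the scene stay as the last step left them, time stands still between calls to the robot, and variables do not carry over. Pictures are saved under pics/ and viewed, about 8 in all and at most 12, crops included, and the job is handed in when it is done.

```bash
ls; mkdir -p pics; python3 - <<'E'
from rig import ctrl, imaging
import cv2,numpy as np
s=ctrl.state(); print(s)
for n in("top","side"):
    im=imaging.camera(n); cv2.imwrite(f"pics/{n}0.png",im[:,:,::-1])
    m=imaging.camera_model(n); print(n,np.round(m["K"],1).tolist(),np.round(m["R"],3).tolist(),np.round(m["t"],3).tolist())
E
```

```text
pics
{'t': 0.0, 'joint_positions': array([ 1.27331677,  0.60009969, -0.00254511,  1.60015104,  0.00180084,
        0.94288687, -0.07982803]), 'joint_vel': array([ 1.06899663e-04, -3.33040344e-04, -6.33339624e-05, -1.05637306e-03,
        1.24016704e-03,  3.97228541e-04, -1.02613293e-03]), 'joint_torque': array([ 9.93772164e-05, -7.76469111e+01,  1.56454235e+00, -2.58018529e+01,
        1.22119483e-02,  8.95645644e-03,  1.71786417e-05]), 'eef_pos': array([ 0.15865529, -0.70696333,  0.24742772]), 'tcp_rot': array([-1.47902729,  1.56925353,  1.88337746]), 'ft_force': array([ 0.25552958, -0.32899279, -0.14749765]), 'moment': array([0.00215403, 0.07831272, 0.01900444]), 'gripper_width': 0.08540125371793907}
top [[361.1, 0.0, 256.1], [0.0, 361.1, 195.1], [0.0, 0.0, 1.0]] [[-0.002, -1.0, -0.011], [-0.999, 0.003, -0.038], [0.038, 0.011, -0.999]] [0.016, 0.658, 0.881]
side [[418.5, 0.0, 261.9], [0.0, 418.5, 182.8], [0.0, 0.0, 1.0]] [[0.909, -0.417, -0.004], [-0.295, -0.637, -0.712], [0.294, 0.648, -0.702]] [-0.602, 0.243, 1.034]
```

View pics/top0.png

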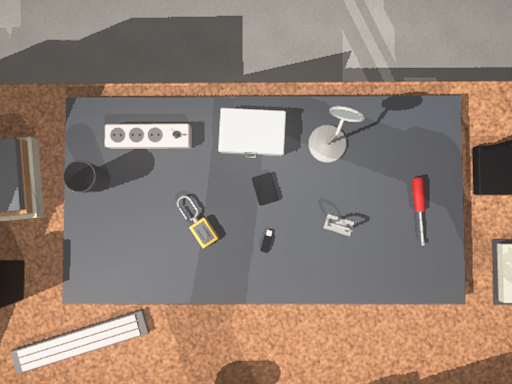

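View pics/side0.png

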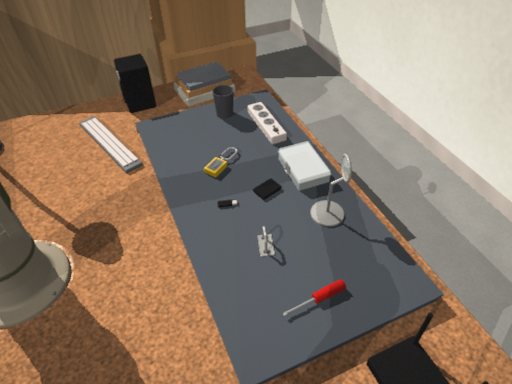

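The top view shows the drive at about (204,233) with its hook at (186,208), and the eye at about (339,225). The USB stick (267,240) and plain drive (266,188) lie between them. I'll measure the drive and eye next.

```bash
cat > h.py <<'E'
import numpy as np,cv2
from rig import ctrl,imaging
from scipy.spatial.transform import Rotation as Ro
def ray(m,uv,z):
    K,R,t=map(np.array,(m["K"],m["R"],m["t"])); d=R.T@np.linalg.solve(K,[uv[0],uv[1],1]); c=-R.T@t
    return c+d*(z-c[2])/d[2]
def proj(m,X):
    K,R,t=map(np.array,(m["K"],m["R"],m["t"])); p=K@(R@np.array(X)+t); return p[:2]/p[2]
def yellow(im):
    h=cv2.cvtColor(im,cv2.COLOR_RGB2HSV); return cv2.inRange(h,(20,140,90),(36,255,255))
def rot(s): return Ro.from_euler('xyz',s["tcp_rot"]).as_matrix()
E
python3 - <<'E'
from h import *
im=cv2.imread("pics/top0.png")[:,:,::-1].copy(); m=imaging.camera_model("top")
k=yellow(im); c=max(cv2.findContours(k,0,2)[0],key=cv2.contourArea); r=cv2.minAreaRect(c); print(r)
b=cv2.boxPoints(r)
P=np.array([ray(m,p,.06) for p in b]); print(P.round(4), np.linalg.norm(np.diff(P,axis=0),axis=1)); print("ctr",P.mean(0))
a=cv2.resize(im[190:254,170:234],(380,380),interpolation=2); e=cv2.resize(im[195:259,310:374],(380,380),interpolation=2)
cv2.imwrite("pics/crop1.png",np.hstack([a,e])[:,:,::-1])
E
```

```text
((204.1153564453125, 231.92306518554688), (26.07090950012207, 16.91835594177246), 56.3099365234375)
[[0.5851 0.1695 0.06  ]
 [0.6069 0.1366 0.06  ]
 [0.5563 0.1025 0.06  ]
 [0.5345 0.1354 0.06  ]] [0.03953746 0.06101384 0.03943044]
ctr [0.57068289 0.13599812 0.06      ]
```

View pics/crop1.png

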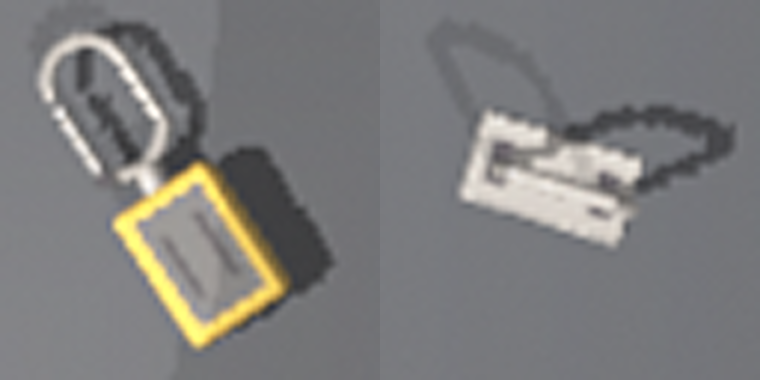

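Crop: in the left half the hook points up-left with the thin gate bar on its left side. In the right half the eye's foot has corners (490,110), (640,155), (615,245) and (460,195). That gives an eye yaw of about -17.5° and a drive yaw of about +34°. The plan is to approach leg_a from outside (the eye's -y side) with drive x along eye x. I'll look at the eye with the wrist camera on the way.

```bash
python3 - <<'E'
from h import *
m=imaging.camera_model("top"); s=ctrl.state(); R=rot(s); print("tool R\n",R.round(3))
q=[(490,110),(640,155),(615,245),(460,195)]
P=np.array([ray(m,(310+(x-380)/5.94,195+y/5.94),.043) for x,y in q]); print(P.round(4),np.linalg.norm(np.diff(P,axis=0),axis=1),P.mean(0))
w=imaging.camera_model("wrist"); C=-np.array(w["R"]).T@w["t"]; print("cam in tool",R.T@(C-s["eef_pos"]),"axis in tool\n",(R.T@np.array(w["R"]).T).round(3),w["K"])
E
```

```text
tool R
 [[-0.     0.219 -0.976]
 [ 0.001 -0.976 -0.219]
 [-1.    -0.001  0.   ]]
[[ 0.6128 -0.1579  0.043 ]
 [ 0.5947 -0.2176  0.043 ]
 [ 0.5588 -0.2072  0.043 ]
 [ 0.5789 -0.1456  0.043 ]] [0.06240393 0.03735102 0.06479914] [ 0.58631    -0.18209028  0.043     ]
cam in tool [-0.12464704  0.00031889 -0.075122  ] axis in tool
 [[-0.    -0.295  0.955]
 [ 1.    -0.    -0.   ]
 [ 0.     0.955  0.295]] [[276.02617662   0.         255.13968966]
 [  0.         276.02617662 194.38540672]
 [  0.           0.           1.        ]]
```

```bash
python3 -m crank '[{"travel":[0,-0.0257,-0.0302],"delta_rot":[0,0,0]},{"travel":[0,-0.0257,-0.0302],"delta_rot":[0,0,0]},{"travel":[0,-0.0257,-0.0302],"delta_rot":[0,0,0]},{"travel":[0,-0.0257,-0.0302],"delta_rot":[0,0,0]},{"travel":[0,-0.0257,-0.0302],"delta_rot":[0,0,0]},{"travel":[0,-0.0257,-0.0302],"delta_rot":[0,0,0]},{"travel":[0,-0.0257,-0.0302],"delta_rot":[0,0,0]},{"travel":[0,-0.0257,-0.0302],"delta_rot":[0,0,0]},{"travel":[0,-0.0257,-0.0302],"delta_rot":[0,0,0]},{"travel":[0,-0.0257,-0.0302],"delta_rot":[0,0,0]},{"travel":[0,-0.0257,-0.0302],"delta_rot":[0,0,0]},{"travel":[0,-0.0257,-0.0302],"delta_rot":[0,0,0]}]'
python3 -m crank '[{"travel":[0,-0.0257,-0.0302],"delta_rot":[0,0,0]},{"travel":[0,-0.0257,-0.0302],"delta_rot":[0,0,0]},{"travel":[0,-0.0257,-0.0302],"delta_rot":[0,0,0]},{"travel":[0,-0.0257,-0.0302],"delta_rot":[0,0,0]},{"travel":[0,0,0],"delta_rot":[0,0,0]},{"travel":[0,0,0],"delta_rot":[0,0,0]}]'
python3 - <<'E'
from h import *
s=ctrl.state();w=imaging.camera_model("wrist");im=imaging.camera("wrist");cv2.imwrite("pics/w1.png",im[:,:,::-1])
np.savez("w1.npz",**{k:np.array(w[k]) for k in w}); print(s["eef_pos"],s["tcp_rot"],s["ft_force"],s["t"])
print(proj(w,[.586,-.182,.043]))
E
```

```text
t: 1.1
eef_pos: [0.4472, -0.3187, 0.2412]
tcp_rot: [-0.477, 1.562, 2.867]
ft_force: [2.4, -0.6, -0.2]
gripper_width: 0.0853
t: 1.6
eef_pos: [0.5536, -0.176, 0.2395]
tcp_rot: [-0.9, 1.561, 2.458]
ft_force: [-0.9, -1.3, -0.4]
gripper_width: 0.0854
[ 0.55363268 -0.17601347  0.23951216] [-0.89951531  1.56064299  2.45799703] [-0.90088255 -1.25964105 -0.41084225] 1.6
[267.28366617 148.49645432]
```

View pics/w1.png

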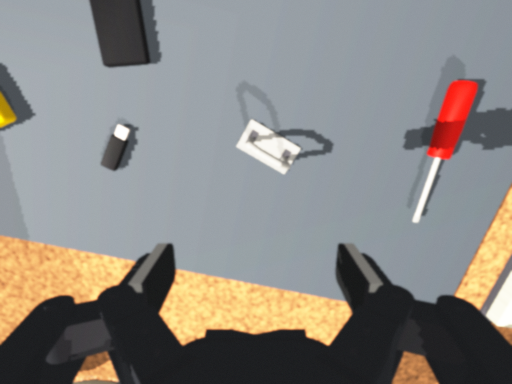

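The wrist view shows the eye's foot at about (269,147), predicted (267,148), with dark slots at (253,136) and (288,156). I'll measure it and look at an enlarged crop.

```bash
python3 - <<'E'
from h import *
im=cv2.imread("pics/w1.png"); w=np.load("w1.npz")
g=im.min(2); sub=np.zeros_like(g); sub[105:185,225:315]=g[105:185,225:315]
k=(sub>185).astype(np.uint8)
c=max(cv2.findContours(k,0,2)[0],key=cv2.contourArea); r=cv2.minAreaRect(c); print(r)
b=cv2.boxPoints(r);P=np.array([ray(w,p,.043) for p in b]);print(P.round(4),np.linalg.norm(np.diff(P,axis=0),axis=1),P.mean(0))
for i in range(3):
    d=P[i+1]-P[i]; print(np.degrees(np.arctan2(d[1],d[0])))
cv2.imwrite("pics/w1c.png",cv2.resize(im[110:182,228:312],None,fx=8,fy=8,interpolation=cv2.INTER_CUBIC))
E
```

```text
((267.23529052734375, 146.941162109375), (57.966522216796875, 32.241729736328125), 30.963754653930664)
[[ 0.5807 -0.1439  0.043 ]
 [ 0.6149 -0.1562  0.043 ]
 [ 0.5947 -0.2192  0.043 ]
 [ 0.5588 -0.2085  0.043 ]] [0.03635832 0.06621721 0.03750506] [ 0.5873013  -0.18194585  0.043     ]
-19.73508485181741
-107.76746478505775
163.44597096754086
```

View pics/w1c.png

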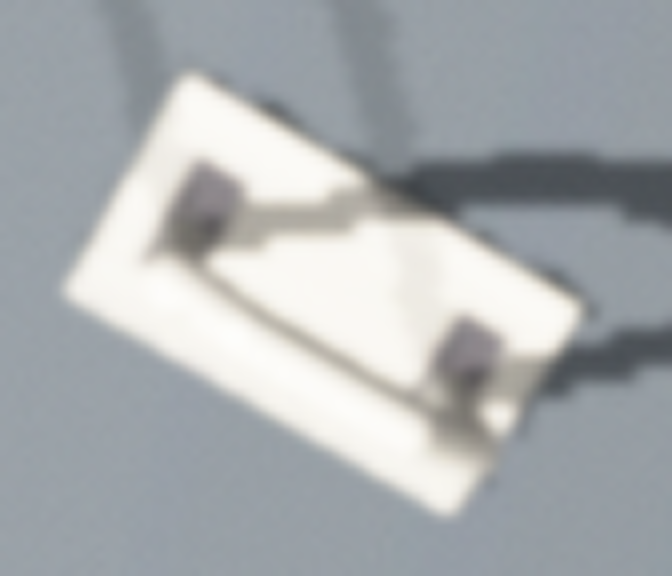

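```bash
python3 - <<'E'
from h import *
w=np.load("w1.npz"); c=np.array([.5873,-.182]); a=np.radians(-17.5); E=np.array([[np.cos(a),np.sin(a)],[-np.sin(a),np.cos(a)]])
print("cam",(-w["R"].T@w["t"]).round(3))
for n,p in dict(Lfar=(205,160),Lc=(205,200),Lnear=(180,235),LL=(175,200),LR=(240,200),Rfar=(475,317),Rnear=(465,380),Rbase=(460,410),Lbase=(175,250),topbarL=(190,255),topbarR=(420,400)).items():
    print(n,(E@(ray(w,(228+(p[0]+.5)/8-.5,110+(p[1]+.5)/8-.5),.043)[:2]-c)*1000).round(1))
for n,X in dict(a0=[0,-22,3],a0p=[5,-22,3],a0m=[-5,-22,3],b0=[0,22,3],b0p=[5,22,3],b0m=[-5,22,3],at0=[0,-18,54.5],bt0=[0,18,54.5],atm=[-5,-18,54.5]).items():
    W=np.r_[E.T@np.array(X[:2])/1000+c,.04+X[2]/1000]; p=proj(w,W); print(n,((p-[228,110])*8).round())
E
```

```text
cam [ 0.628 -0.161  0.364]
Lfar [ 9.2 24.4]
Lc [ 4.4 21.6]
Lnear [-1.7 22.3]
LL [ 2.2 25.3]
LR [ 6.9 17.3]
Rfar [  9.4 -20.5]
Rnear [  0.9 -24.1]
Rbase [ -3.2 -25.8]
Lbase [-3.9 21.8]
topbarL [-3.4 19.6]
topbarR [ -4.9 -19.9]
a0 [446. 375.]
a0p [464. 345.]
a0m [428. 404.]
b0 [184. 222.]
b0p [201. 191.]
b0m [167. 253.]
at0 [456. 430.]
bt0 [203. 284.]
atm [435. 465.]
```

Foot fit is 36.9 × 66.2 mm against the true 36 × 66. Eye centre is (0.587,-0.182), yaw -17.5°. The dark, empty front part of the slots puts the legs at eye x ≈ -4 mm. Next I go to the drive.

```bash
python3 -m crank '[{"travel":[0,-0.0376,-0.0106],"delta_rot":[0,0,0]},{"travel":[0,-0.0376,-0.0106],"delta_rot":[0,0,0]},{"travel":[0,-0.0376,-0.0106],"delta_rot":[0,0,0]},{"travel":[0,-0.0376,-0.0106],"delta_rot":[0,0,0]},{"travel":[0,-0.0376,-0.0106],"delta_rot":[0,0,0]},{"travel":[0,-0.0376,-0.0106],"delta_rot":[0,0,0]},{"travel":[0,-0.0376,-0.0106],"delta_rot":[0,0,0]},{"travel":[0,-0.0376,-0.0106],"delta_rot":[0,0,0]},{"travel":[0.02,0,0],"delta_rot":[-7.1,0,0]},{"travel":[0.02,0,0],"delta_rot":[-7.1,0,0]},{"travel":[0.02,0,0],"delta_rot":[-7.1,0,0]},{"travel":[0,0,0],"delta_rot":[0,0,0]}]'
cat > look.py <<'E'
import sys
from h import *
s=ctrl.state();w=imaging.camera_model("wrist");im=imaging.camera("wrist");n=sys.argv[1]
cv2.imwrite(f"pics/{n}.png",im[:,:,::-1]); np.savez(n+".npz",**{k:np.array(w[k]) for k in w}); R=rot(s)
print(s["eef_pos"].round(4),"\n",R.round(3),s["ft_force"].round(2),s["t"],s["gripper_width"])
k=yellow(im); c=max(cv2.findContours(k,0,2)[0],key=cv2.contourArea); r=cv2.minAreaRect(c); P=np.array([ray(w,p,.06) for p in cv2.boxPoints(r)])
L=np.linalg.norm(np.diff(P,axis=0),axis=1);print(r,P.round(4).tolist(),L.round(4))
i=int(np.argmax(L[:2])); d=P[i+1]-P[i]; d*=np.sign(d[0]); M=P.mean(0)
print("ctr",M.round(4),"yaw",np.degrees(np.arctan2(d[1],d[0])),"toolyaw(-z)",np.degrees(np.arctan2(-R[1,2],-R[0,2])),"shift in tool",(R.T@(M-s["eef_pos"])).round(4))
E
python3 look.py w2
```

```text
t: 2.65
eef_pos: [0.5731, 0.1332, 0.1788]
tcp_rot: [-1.11, 1.564, 2.598]
ft_force: [-0.7, -0.4, 0.0]
gripper_width: 0.0854
[0.5731 0.1332 0.1788] 
 [[-0.006  0.537 -0.844]
 [ 0.004 -0.844 -0.537]
 [-1.    -0.006  0.003]] [-0.74 -0.44  0.01] 2.65 0.08535464393099376
((250.66802978515625, 189.8809051513672), (65.31620025634766, 48.237457275390625), 88.36341857910156) [[0.5868, 0.1737, 0.06], [0.6108, 0.1383, 0.06], [0.5598, 0.1022, 0.06], [0.5338, 0.1402, 0.06]] [0.0427 0.0625 0.046 ]
ctr [0.5728 0.1386 0.06  ] yaw 35.23515163399224 toolyaw(-z) 32.47673350147891 shift in tool [ 0.1188 -0.0039 -0.003 ]
```

View pics/w2.png

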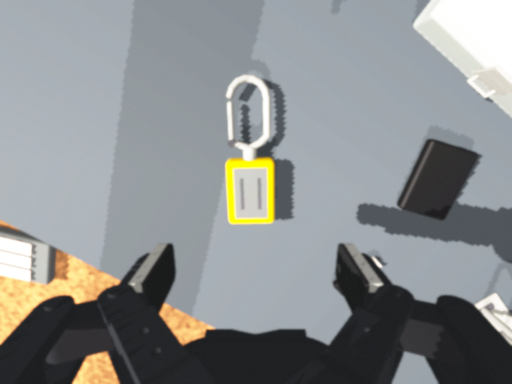

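The view shows the drive at (250,190), upright in the image, with the hook up to (250,76) and the gate bar on the left. The fitted size of 62.5 × 44 matches. I'll align and descend.

```bash
python3 -m crank '[{"travel":[0.02,-0.0039,-0.003],"delta_rot":[-2,0,0]},{"travel":[0.03,0,0],"delta_rot":[0,0,0]},{"travel":[0.03,0,0],"delta_rot":[0,0,0]},{"travel":[0.02,0,0],"delta_rot":[0,0,0]},{"travel":[0,0,0],"delta_rot":[0,0,0]},{"travel":[0,0,0],"delta_rot":[0,0,0]}]'; python3 - <<'E'
from h import *
s=ctrl.state();R=rot(s);print(s["eef_pos"],R.round(3),s["ft_force"]);print(R.T@(np.array([.5728,.1386,.058])-s["eef_pos"]))
E
```

```text
t: 3.2
eef_pos: [0.5802, 0.1301, 0.0852]
tcp_rot: [3.035, 1.565, 0.45]
ft_force: [-0.3, 0.2, 0.4]
gripper_width: 0.0854
[0.58016325 0.13012274 0.08523461] [[ 0.006  0.528 -0.849]
 [ 0.003 -0.849 -0.528]
 [-1.     0.001 -0.006]] [-0.29004362  0.21543543  0.43490962]
[ 0.02721566 -0.01110569  0.00194353]
```

```bash
cat > st.py <<'E'
import sys
from h import *
s=ctrl.state();R=rot(s);print(s["t"],s["eef_pos"].round(4),"yaw",np.degrees(np.arctan2(-R[1,2],-R[0,2])).round(2),"xaxis",R[:,0].round(4),"F",s["ft_force"].round(2),"Ftool",(R.T@s["ft_force"]).round(2),"w",round(s["gripper_width"],4))
if len(sys.argv)>3: print("to go",(R.T@(np.array([float(x) for x in sys.argv[1:4]])-s["eef_pos"])).round(4))
E
python3 -m crank '[{"travel":[0,-0.0055,0.001],"delta_rot":[-2.7,0,0]},{"travel":[0,-0.0055,0.001],"delta_rot":[0,0,0]},{"travel":[0,0,0],"delta_rot":[0,0,0]},{"travel":[0,0,0],"delta_rot":[0,0,0]},{"travel":[0,0,0],"delta_rot":[0,0,0]}]'; python3 st.py .5728 .1386 .058; python3 look.py w3
```

```text
t: 3.62
eef_pos: [0.5747, 0.1381, 0.0921]
tcp_rot: [2.824, 1.557, 0.284]
ft_force: [0.1, 0.4, 0.2]
gripper_width: 0.0852
3.6167 [0.5747 0.1381 0.0921] yaw 34.46 xaxis [ 0.0136  0.004  -0.9999] F [0.08 0.45 0.17] Ftool [-0.16 -0.32 -0.32] w 0.0852
to go [ 0.0341 -0.0016  0.0017]
[0.5747 0.1381 0.0921] 
 [[ 0.014  0.566 -0.824]
 [ 0.004 -0.825 -0.566]
 [-1.     0.004 -0.014]] [0.08 0.45 0.17] 3.6167 0.08516483235996324
((252.5, 234.0), (94.0, 71.0), 90.0) [[0.5881, 0.1742, 0.06], [0.6118, 0.1396, 0.06], [0.5603, 0.1017, 0.06], [0.5341, 0.1402, 0.06]] [0.042  0.0639 0.0466]
ctr [0.5736 0.1389 0.06  ] yaw 36.35808066217665 toolyaw(-z) 34.45633553687242 shift in tool [ 0.0321 -0.0015  0.0009]
```

```bash
python3 -m crank '[{"travel":[0.012,-0.0008,0],"delta_rot":[0,0.4,0]},{"travel":[0.012,-0.0008,0],"delta_rot":[0,0.4,0]},{"travel":[0.01,0,0],"delta_rot":[0,0,0]},{"travel":[0.002,0,0],"delta_rot":[0,0,0]},{"travel":[0.002,0,0],"delta_rot":[0,0,0]}]'; python3 st.py .5733 .1388 .058
```

```text
t: 4.08
eef_pos: [0.5767, 0.1401, 0.0553]
tcp_rot: [2.953, 1.538, 0.411]
ft_force: [-0.2, 0.2, 0.4]
gripper_width: 0.0857
4.0833 [0.5767 0.1401 0.0553] yaw 34.4 xaxis [ 0.0305  0.0133 -0.9994] F [-0.25  0.16  0.36] Ftool [-0.36 -0.27  0.1 ] w 0.0857
to go [-0.0028 -0.0008  0.0035]
```

```bash
python3 -m crank '[{"travel":[-0.001,0,0.003],"delta_rot":[0,-1.6,0]},{"travel":[0,0,0],"delta_rot":[0,-0.3,0]},{"travel":[0,0,0],"delta_rot":[0,0,0]}]'; python3 st.py .5733 .1388 .058
```

```text
t: 4.33
eef_pos: [0.5741, 0.1382, 0.0559]
tcp_rot: [1.156, 1.564, -1.386]
ft_force: [0.1, 0.5, -0.3]
gripper_width: 0.0854
4.3333 [0.5741 0.1382 0.0559] yaw 34.37 xaxis [ 0.0012 -0.0066 -1.    ] F [ 0.1   0.52 -0.33] Ftool [ 0.33 -0.37 -0.37] w 0.0854
to go [-0.0021 -0.001   0.0004]
```

```bash
python3 -m crank '[{"travel":[-0.002,0,0],"delta_rot":[0,0,0]},{"travel":[0,0,0],"delta_rot":[0,0,0]}]' ; python3 -m crank '[{"travel":[0,0,0],"delta_rot":[0,0,0]},{"travel":[0,0,0],"delta_rot":[0,0,0]},{"travel":[0,0,0],"delta_rot":[0,0,0]},{"travel":[0,0,0],"delta_rot":[0,0,0]},{"travel":[0,0,0],"delta_rot":[0,0,0]},{"travel":[0,0,0],"delta_rot":[0,0,0]}]' 0.75 60; python3 st.py .5733 .1388 .058
```

```text
t: 4.5
eef_pos: [0.5745, 0.1384, 0.0583]
tcp_rot: [1.351, 1.564, -1.191]
ft_force: [-0.7, 0.3, 0.3]
gripper_width: 0.0854
t: 5.0
eef_pos: [0.5747, 0.1382, 0.0595]
tcp_rot: [1.647, 1.564, -0.895]
ft_force: [0.1, -0.3, -1.7]
gripper_width: 0.0428
5.0 [0.5747 0.1382 0.0595] yaw 34.35 xaxis [ 0.0042 -0.0052 -1.    ] F [ 0.09 -0.3  -1.74] Ftool [1.74 0.29 0.1 ] w 0.0428
to go [ 0.0015 -0.0013  0.0008]
```

Gripped, width 42.8 mm. I'll lift and turn to the eye's yaw.

```bash
python3 -m crank '[{"travel":[-0.015,0,0],"delta_rot":[0,0,0]},{"travel":[-0.02,0,0],"delta_rot":[0,0,0]},{"travel":[-0.02,0,0],"delta_rot":[6.5,0,0]},{"travel":[-0.02,0,0],"delta_rot":[6.5,0,0]},{"travel":[-0.02,0,0],"delta_rot":[6.5,0,0]},{"travel":[-0.02,0,0],"delta_rot":[6.5,0,0]},{"travel":[0,0,0],"delta_rot":[6.5,0,0]},{"travel":[0,0,0],"delta_rot":[6.5,0,0]},{"travel":[0,0,0],"delta_rot":[6.5,0,0]},{"travel":[0,0,0],"delta_rot":[6.5,0,0]},{"travel":[0,0,0],"delta_rot":[0,0,0]},{"travel":[0,0,0],"delta_rot":[0,0,0]}]'; python3 st.py .4967 -.2101 .17
```

```text
t: 6.0
eef_pos: [0.5718, 0.1381, 0.1777]
tcp_rot: [1.574, 1.566, -1.917]
ft_force: [0.2, -0.3, -1.4]
gripper_width: 0.0427
6.0 [0.5718 0.1381 0.1777] yaw -19.98 xaxis [-0.0016 -0.0045 -1.    ] F [ 0.2  -0.33 -1.37] Ftool [ 1.37  0.23 -0.3 ] w 0.0427
to go [ 0.0093  0.3529 -0.0484]
```

```bash
python3 -m crank '[{"travel":[0,0,0],"delta_rot":[-2.4,0,0]},{"travel":[0,0.0355,-0.0033],"delta_rot":[0,0,0]},{"travel":[0,0.0355,-0.0033],"delta_rot":[0,0,0]},{"travel":[0,0.0355,-0.0033],"delta_rot":[0,0,0]},{"travel":[0,0.0355,-0.0033],"delta_rot":[0,0,0]},{"travel":[0,0.0355,-0.0033],"delta_rot":[0,0,0]},{"travel":[0,0.0355,-0.0033],"delta_rot":[0,0,0]},{"travel":[0,0.0355,-0.0033],"delta_rot":[0,0,0]},{"travel":[0,0.0355,-0.0033],"delta_rot":[0,0,0]},{"travel":[0,0.0355,-0.0033],"delta_rot":[0,0,0]},{"travel":[0,0.0355,-0.0033],"delta_rot":[0,0,0]}]'; python3 -m crank '[{"travel":[0,0,0],"delta_rot":[0,0,0]},{"travel":[0,0,0],"delta_rot":[0,0,0]},{"travel":[0,0,0],"delta_rot":[0,0,0]}]'; python3 st.py .4967 -.2101 .09; python3 look.py w4
```

```text
t: 6.92
eef_pos: [0.5055, -0.2152, 0.1755]
tcp_rot: [0.03, 1.568, 2.933]
ft_force: [0.3, -0.2, -1.2]
gripper_width: 0.0429
t: 7.17
eef_pos: [0.502, -0.2264, 0.1752]
tcp_rot: [0.984, 1.566, -2.4]
ft_force: [-0.3, -0.3, -0.8]
gripper_width: 0.0428
7.1667 [ 0.502  -0.2264  0.1752] yaw -13.93 xaxis [-0.0037 -0.0034 -1.    ] F [-0.33 -0.34 -0.84] Ftool [0.84 0.41 0.24] w 0.0428
to go [ 0.0852 -0.0149  0.0088]
[ 0.502  -0.2264  0.1752] 
 [[-0.004 -0.241 -0.971]
 [-0.003 -0.971  0.241]
 [-1.     0.004  0.003]] [-0.33 -0.34 -0.84] 7.1667 0.04284841844513905
((255.0, 259.5), (113.0, 86.0), 90.0) [[0.5041, -0.187, 0.06], [0.485, -0.2636, 0.06], [0.3612, -0.2388, 0.06], [0.3833, -0.1509, 0.06]] [0.079  0.1263 0.0907]
ctr [ 0.4334 -0.2101  0.06  ] yaw -11.301938076786993 toolyaw(-z) -13.926835314243014 shift in tool [0.1154 0.0002 0.0701]
```

View pics/w4.png

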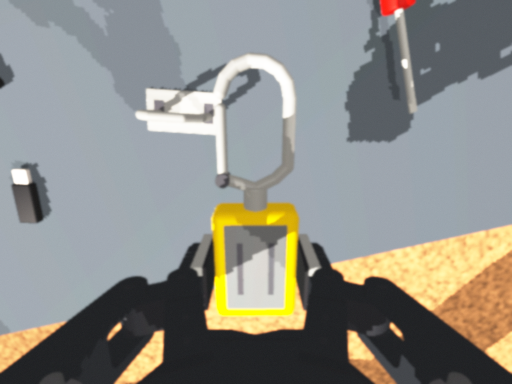

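The view shows the hook centred at column 257 with its tip at (257,57) and the gate on the left (column 222). The staple's top bar runs from about (137,115) towards (213,120), just left of the gate in this projection. I'll enlarge it to locate the staple.

```bash
python3 - <<'E'
import cv2
im=cv2.imread("pics/w4.png"); cv2.imwrite("pics/w4c.png",cv2.resize(im[45:145,125:235],None,fx=6,fy=6,interpolation=cv2.INTER_CUBIC))
E
```

```text
(no output)
```

View pics/w4c.png

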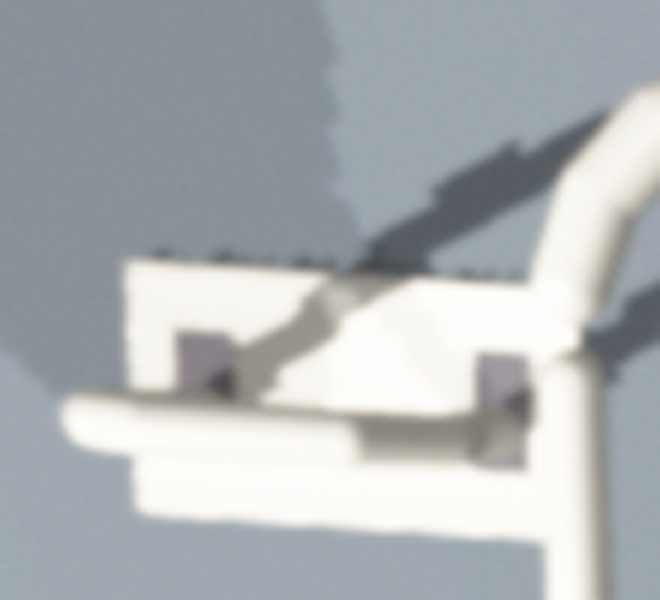

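```bash
python3 - <<'E'
from h import *
w=np.load("w4.npz"); c=np.array([.5873,-.182]); a=np.radians(-17.5); E=np.array([[np.cos(a),np.sin(a)],[-np.sin(a),np.cos(a)]])
px=lambda p:(125+(p[0]+.5)/6-.5,45+(p[1]+.5)/6-.5)
for n,p,z in [("bar",(100,423),.0945),("bar",(300,434),.0945),("bar",(430,437),.0945),("footTL",(127,260),.043),("footBL",(140,515),.043),("slotA far",(500,352),.043),("slotA near",(500,468),.043),("slotB far",(205,333),.043),("leg base",(503,428),.043)]:
    print(n,(E@(ray(w,px(p),z)[:2]-c)*1000).round(1))
# hook in tool frame
T=np.array([.502,-.2264,.1752]); R=np.array([[-.004,-.241,-.971],[-.003,-.971,.241],[-1,.004,.003]])
for n,p in dict(tip_outer=(257,55),gateL=(216,140),spineR=(297,110),hingeball=(222,180),front_case=(256,204)).items():
    X=ray(w,p,.1667 if n!="front_case" else .176); print(n,(R.T@(X-T)*1000).round(1))
E
```

```text
bar [-2.2 16.8]
bar [-2.  -6.9]
bar [ -1.4 -22.3]
footTL [18.4 31.6]
footBL [-17.7  31.7]
slotA far [  9.1 -22.3]
slotA near [ -7.4 -22.5]
slotB far [ 9.1 20.8]
leg base [ -1.6 -22.9]
tip_outer [  8.2   1.2 -97.8]
gateL [  8.2 -18.3 -61.2]
spineR [  8.3  19.6 -74.9]
hingeball [  8.3 -16.1 -41.7]
front_case [ -0.9   0.7 -32.2]
```

The same view gives foot ±18 mm (good), top bar at eye x ≈ -2 and slot centred near +0.8. So the legs stand at eye x ≈ -2, and leg_a is at world (0.579,-0.202). I'll lower the hook outside leg_a and correct the yaw.

```bash
python3 -m crank '[{"travel":[0,0,0],"delta_rot":[1.8,0,0]},{"travel":[0.02,0,0],"delta_rot":[1.8,0,0]},{"travel":[0.025,0,0],"delta_rot":[0,0,0]},{"travel":[0.025,0,0],"delta_rot":[0,0,0]},{"travel":[0.02,0,0],"delta_rot":[0,0,0]},{"travel":[0.005,0,0],"delta_rot":[0,0,0]},{"travel":[0,0,0],"delta_rot":[0,0,0]},{"travel":[0,0,0],"delta_rot":[0,0,0]},{"travel":[0,0,0],"delta_rot":[0,0,0]}]'; python3 st.py .5021 -.2097 .072;python3 look.py w5 | head -1; python3 - <<'E'
import cv2
im=cv2.imread("pics/w5.png"); cv2.imwrite("pics/w5c.png",cv2.resize(im[20:220,120:320],None,fx=3,fy=3,interpolation=cv2.INTER_CUBIC))
E
```

```text
t: 7.97
eef_pos: [0.508, -0.2145, 0.0792]
tcp_rot: [2.92, 1.569, -0.516]
ft_force: [0.0, 0.2, -0.9]
gripper_width: 0.0429
7.9667 [ 0.508  -0.2145  0.0792] yaw -16.9 xaxis [ 1.6e-03 -9.0e-04 -1.0e+00] F [ 0.01  0.15 -0.94] Ftool [ 0.94 -0.15  0.04] w 0.0429
to go [ 0.0071 -0.0029  0.007 ]
[ 0.508  -0.2145  0.0792]
```

View pics/w5c.png

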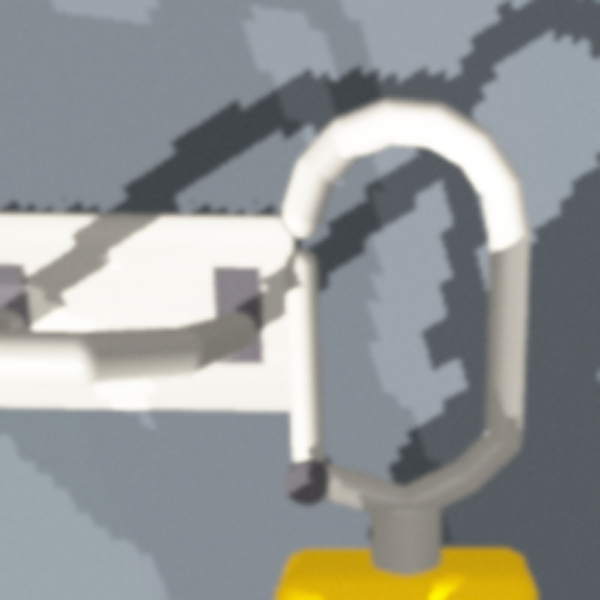

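The gate tip shows at crop (297,245) and the hinge at (307,480). Leg_a rises from its slot at about (255,315) to the bar at about (220,345), just left of the gate's middle.

```bash
python3 - <<'E'
from h import *
w=np.load("w5.npz"); s=ctrl.state();R=rot(s);T=s["eef_pos"]; z=T[2]-.0085
c=np.array([.5873,-.182]); a=np.radians(-17.5); E=np.array([[np.cos(a),np.sin(a)],[-np.sin(a),np.cos(a)]])
px=lambda p:(120+(p[0]+.5)/3-.5,20+(p[1]+.5)/3-.5)
for n,p in dict(tip=(297,245),hinge=(307,480),nose=(400,100),bend_in=(405,145)).items(): print(n,(R.T@(ray(w,px(p),z)-T)*1000).round(1))
for ex in (0,-2,-4):
  for zz in (.043,z,.085):
    W=np.r_[E.T@np.array([ex,-22])/1000+c,zz]; q=proj(w,W); print(ex,zz,((q-[120,20])*3).round(), (R.T@(W-T)*1000).round(1))
for n,p,zz in [("slotfar",(238,268),.043),("slotnear",(238,362),.043),("bar",(120,356),.0945),("bar",(180,352),.0945)]: print(n,(E@(ray(w,px(p),zz)[:2]-c)*1000).round(1))
E
```

```text
tip [  8.7 -16.3 -78.5]
hinge [  8.6 -16.1 -41.7]
nose [  8.7  -0.6 -98.4]
bend_in [  8.7   0.2 -92.4]
0 0.043 [233. 318.] [ 36.6 -32.1 -65.9]
0 0.07096592859508116 [198. 328.] [  8.7 -32.1 -66. ]
0 0.085 [174. 335.] [ -5.4 -32.1 -66. ]
-2 0.043 [234. 329.] [ 36.6 -32.2 -63.9]
-2 0.07096592859508116 [199. 341.] [  8.7 -32.1 -64. ]
-2 0.085 [175. 350.] [ -5.4 -32.1 -64. ]
-4 0.043 [235. 340.] [ 36.6 -32.2 -61.9]
-4 0.07096592859508116 [200. 354.] [  8.6 -32.2 -62. ]
-4 0.085 [176. 364.] [ -5.4 -32.2 -62. ]
slotfar [  9.2 -23.1]
slotnear [ -8.  -22.3]
bar [ -1.9 -17.2]
bar [ -1.3 -25.1]
```

```bash
python3 -m crank '[{"travel":[0.004,0,0.003],"delta_rot":[0.5,0,0]},{"travel":[0.003,0,0.003],"delta_rot":[0,0,0]},{"travel":[0,0,0],"delta_rot":[0,0,0]},{"travel":[0,0,0],"delta_rot":[0,0,0]}]'; python3 st.py .5788 -.2024 .0635
```

```text
t: 8.35
eef_pos: [0.5033, -0.213, 0.0749]
tcp_rot: [3.093, 1.563, -0.354]
ft_force: [0.3, -0.9, -1.9]
gripper_width: 0.0426
8.35 [ 0.5033 -0.213   0.0749] yaw -17.47 xaxis [ 0.0072 -0.0027 -1.    ] F [ 0.26 -0.95 -1.86] Ftool [ 1.87  0.82 -0.52] w 0.0426
to go [ 0.0119 -0.0328 -0.0687]
```

```bash
python3 -m crank '[{"travel":[0.001,-0.004,0.001],"delta_rot":[0,0,0]},{"travel":[0.001,-0.003,0.001],"delta_rot":[0,0,0]},{"travel":[0,0,0],"delta_rot":[0,0,0]},{"travel":[0,0,0],"delta_rot":[0,0,0]}]'; python3 st.py .5788 -.2024 .0635; python3 -m crank '[{"travel":[0,-0.003,0],"delta_rot":[0,0,0]},{"travel":[0,-0.003,0],"delta_rot":[0,0,0]},{"travel":[0,-0.001,0],"delta_rot":[0,0,0]}]'; python3 st.py .5788 -.2024 .0635
```

```text
t: 8.68
eef_pos: [0.5036, -0.2053, 0.0732]
tcp_rot: [3.105, 1.562, -0.342]
ft_force: [0.5, -0.5, -1.1]
gripper_width: 0.0426
8.6833 [ 0.5036 -0.2053  0.0732] yaw -17.51 xaxis [ 0.0079 -0.0028 -1.    ] F [ 0.48 -0.47 -1.13] Ftool [ 1.13  0.3  -0.59] w 0.0426
to go [ 0.0103 -0.0254 -0.0708]
t: 8.93
eef_pos: [0.5054, -0.1989, 0.0731]
tcp_rot: [3.006, 1.563, -0.443]
ft_force: [-1.0, -2.1, -1.0]
gripper_width: 0.0427
8.9333 [ 0.5054 -0.1989  0.0731] yaw -17.61 xaxis [ 0.0074 -0.0035 -1.    ] F [-1.05 -2.06 -1.  ] Ftool [1.   2.28 0.38] w 0.0427
to go [ 0.0102 -0.0189 -0.0709]
```

Gate contact: about 2 N, right where predicted. I'll keep pressing.

```bash
python3 -m crank '[{"travel":[0,-0.0025,0],"delta_rot":[0,0,0]},{"travel":[0,-0.0025,0],"delta_rot":[0,0,0]},{"travel":[0,-0.0025,0],"delta_rot":[0,0,0]}]'; python3 st.py .5788 -.2024 .0635; python3 -m crank '[{"travel":[0,-0.0025,0],"delta_rot":[0,0,0]},{"travel":[0,-0.0025,0],"delta_rot":[0,0,0]},{"travel":[0,-0.002,0],"delta_rot":[0,0,0]}]'; python3 st.py .5788 -.2024 .0635
```

```text
t: 9.18
eef_pos: [0.5079, -0.193, 0.0732]
tcp_rot: [2.867, 1.561, -0.585]
ft_force: [-0.7, -4.1, -2.0]
gripper_width: 0.0427
9.1833 [ 0.5079 -0.193   0.0732] yaw -17.78 xaxis [ 0.008  -0.0053 -1.    ] F [-0.71 -4.07 -2.03] Ftool [ 2.04  4.09 -0.55] w 0.0427
to go [ 0.0104 -0.0128 -0.0703]
t: 9.43
eef_pos: [0.5102, -0.1868, 0.0733]
tcp_rot: [2.794, 1.56, -0.66]
ft_force: [-1.2, -4.4, -1.6]
gripper_width: 0.0421
9.4333 [ 0.5102 -0.1868  0.0733] yaw -17.9 xaxis [ 0.0085 -0.0066 -0.9999] F [-1.2  -4.44 -1.59] Ftool [ 1.61  4.59 -0.21] w 0.0421
to go [ 0.0105 -0.0063 -0.0699]
```

```bash
python3 -m crank '[{"travel":[0,-0.0025,0],"delta_rot":[0,0,0]},{"travel":[0,-0.0015,0.002],"delta_rot":[0,0,0]},{"travel":[0,-0.001,0.0025],"delta_rot":[0,0,0]}]'; python3 st.py .5788 -.2024 .0635; python3 -m crank '[{"travel":[0,-0.0005,0.003],"delta_rot":[0,0,0]},{"travel":[0,-0.0005,0.003],"delta_rot":[0,0,0]}]'; python3 st.py .5788 -.2024 .0635
```

```text
t: 9.68
eef_pos: [0.5072, -0.1802, 0.0731]
tcp_rot: [2.739, 1.561, -0.716]
ft_force: [-2.2, -2.2, -2.3]
gripper_width: 0.0424
9.6833 [ 0.5072 -0.1802  0.0731] yaw -17.92 xaxis [ 0.0077 -0.0067 -0.9999] F [-2.18 -2.25 -2.33] Ftool [2.33 2.8  1.41] w 0.0424
to go [ 0.0103 -0.0009 -0.0749]
t: 9.85
eef_pos: [0.501, -0.1755, 0.0729]
tcp_rot: [2.788, 1.562, -0.664]
ft_force: [-0.4, 0.6, -2.3]
gripper_width: 0.0424
9.85 [ 0.501  -0.1755  0.0729] yaw -17.78 xaxis [ 0.0066 -0.0051 -1.    ] F [-0.37  0.61 -2.29] Ftool [ 2.29 -0.48  0.56] w 0.0424
to go [ 0.01    0.0018 -0.0822]
```

The gate force has vanished, so the leg has passed the gate end. I'll draw back gently towards the bend.

```bash
python3 -m crank '[{"travel":[0,0.001,0.0015],"delta_rot":[0,0,0]},{"travel":[0,0.0005,0.0015],"delta_rot":[0,0,0]},{"travel":[0,0,0.001],"delta_rot":[0,0,0]}]'; python3 st.py .5788 -.2024 .0635; python3 -m crank '[{"travel":[0,0,0.001],"delta_rot":[0,0,0]},{"travel":[0,0,0.001],"delta_rot":[0,0,0]}]'; python3 st.py .5788 -.2024 .0635
```

```text
t: 10.1
eef_pos: [0.4963, -0.1733, 0.0729]
tcp_rot: [2.997, 1.563, -0.451]
ft_force: [0.5, -0.4, -1.5]
gripper_width: 0.0426
10.1 [ 0.4963 -0.1733  0.0729] yaw -17.55 xaxis [ 0.0068 -0.0033 -1.    ] F [ 0.52 -0.38 -1.45] Ftool [ 1.46  0.2  -0.6 ] w 0.0426
to go [ 0.01    0.0029 -0.0873]
t: 10.27
eef_pos: [0.4947, -0.1723, 0.073]
tcp_rot: [3.067, 1.563, -0.38]
ft_force: [1.2, -0.1, -1.4]
gripper_width: 0.0427
10.2667 [ 0.4947 -0.1723  0.073 ] yaw -17.51 xaxis [ 0.0076 -0.003  -1.    ] F [ 1.24 -0.08 -1.43] Ftool [ 1.44 -0.29 -1.19] w 0.0427
to go [ 0.0102  0.0034 -0.0892]
```

```bash
for i in 1 2 3; do :; done; python3 -m crank '[{"travel":[0,0.0005,0.001],"delta_rot":[0,0,0]},{"travel":[0,0.0005,0.001],"delta_rot":[0,0,0]}]'; python3 st.py .5788 -.2024 .0635; python3 -m crank '[{"travel":[0,0,0.001],"delta_rot":[0,0,0]},{"travel":[0,0,0.001],"delta_rot":[0,0,0]}]'; python3 st.py .5788 -.2024 .0635
```

```text
t: 10.43
eef_pos: [0.494, -0.173, 0.0732]
tcp_rot: [3.109, 1.559, -0.337]
ft_force: [3.1, -0.3, -1.7]
gripper_width: 0.0423
10.4333 [ 0.494  -0.173   0.0732] yaw -17.49 xaxis [ 0.0108 -0.0038 -0.9999] F [ 3.1  -0.33 -1.68] Ftool [ 1.71 -0.62 -3.04] w 0.0423
to go [ 0.0108  0.0026 -0.0896]
t: 10.6
eef_pos: [0.4938, -0.173, 0.0735]
tcp_rot: [3.12, 1.556, -0.327]
ft_force: [4.1, -1.5, -3.6]
gripper_width: 0.043
10.6 [ 0.4938 -0.173   0.0735] yaw -17.49 xaxis [ 0.0143 -0.0049 -0.9999] F [ 4.11 -1.48 -3.59] Ftool [ 3.65  0.18 -4.31] w 0.043
to go [ 0.0113  0.0025 -0.0898]
```

```bash
python3 -m crank '[{"travel":[0,0,0.0015],"delta_rot":[0,0,0]},{"travel":[0,0,0.0015],"delta_rot":[0,0,0]}]'; python3 st.py .5788 -.2024 .0635; python3 -m crank '[{"travel":[0,0,0.0018],"delta_rot":[0,0,0]},{"travel":[0,0,0.0018],"delta_rot":[0,0,0]}]'; python3 st.py .5788 -.2024 .0635
```

```text
t: 10.77
eef_pos: [0.4936, -0.173, 0.0737]
tcp_rot: [3.125, 1.55, -0.322]
ft_force: [7.0, -2.1, -5.4]
gripper_width: 0.0426
10.7667 [ 0.4936 -0.173   0.0737] yaw -17.51 xaxis [ 0.0196 -0.0065 -0.9998] F [ 6.95 -2.12 -5.36] Ftool [ 5.51 -0.07 -7.16] w 0.0426
to go [ 0.0121  0.0024 -0.0899]
t: 10.93
eef_pos: [0.4934, -0.1731, 0.074]
tcp_rot: [3.127, 1.543, -0.321]
ft_force: [5.8, -2.4, -5.8]
gripper_width: 0.0425
10.9333 [ 0.4934 -0.1731  0.074 ] yaw -17.54 xaxis [ 0.026  -0.0086 -0.9996] F [ 5.81 -2.4  -5.76] Ftool [ 5.93  0.53 -6.1 ] w 0.0425
to go [ 0.0129  0.0022 -0.0899]
```

```bash
python3 -m crank '[{"travel":[0.0003,0,0.0018],"delta_rot":[0,-0.5,0]},{"travel":[0.0003,0,0.0018],"delta_rot":[0,-0.5,0]}]'; python3 st.py .5788 -.2024 .0635; python3 -m crank '[{"travel":[0.0003,0,0.002],"delta_rot":[0,-0.4,0]},{"travel":[0.0003,0,0.002],"delta_rot":[0,-0.4,0]}]'; python3 st.py .5788 -.2024 .0635
```

```text
t: 11.1
eef_pos: [0.4934, -0.1732, 0.0738]
tcp_rot: [3.114, 1.554, -0.334]
ft_force: [5.7, -2.7, -0.9]
gripper_width: 0.0426
11.1 [ 0.4934 -0.1732  0.0738] yaw -17.56 xaxis [ 0.0163 -0.0057 -0.9999] F [ 5.68 -2.69 -0.92] Ftool [ 1.03  0.85 -6.21] w 0.0426
to go [ 0.0119  0.0021 -0.09  ]
t: 11.27
eef_pos: [0.4935, -0.1732, 0.0741]
tcp_rot: [3.105, 1.56, -0.343]
ft_force: [4.9, -1.1, 0.3]
gripper_width: 0.0426
11.2667 [ 0.4935 -0.1732  0.0741] yaw -17.58 xaxis [ 0.0103 -0.0037 -0.9999] F [ 4.87 -1.06  0.3 ] Ftool [-0.25 -0.46 -4.97] w 0.0426
to go [ 0.0116  0.002  -0.09  ]
```

```bash
python3 -m crank '[{"travel":[0.0003,0,0.0024],"delta_rot":[0,-0.2,0]},{"travel":[0.0003,0,0.0024],"delta_rot":[0,-0.2,0]}]'; python3 st.py .5788 -.2024 .0635; python3 -m crank '[{"travel":[0.0003,0,0.0028],"delta_rot":[0,-0.2,0]},{"travel":[0.0003,0,0.0028],"delta_rot":[0,-0.2,0]}]'; python3 st.py .5788 -.2024 .0635
```

```text
t: 11.43
eef_pos: [0.4934, -0.1732, 0.0745]
tcp_rot: [3.121, 1.558, -0.328]
ft_force: [7.6, -2.1, -1.6]
gripper_width: 0.0429
11.4333 [ 0.4934 -0.1732  0.0745] yaw -17.59 xaxis [ 0.0125 -0.0042 -0.9999] F [ 7.55 -2.08 -1.63] Ftool [ 1.73 -0.3  -7.8 ] w 0.0429
to go [ 0.0121  0.0021 -0.0901]
t: 11.6
eef_pos: [0.4934, -0.1731, 0.0748]
tcp_rot: [3.134, 1.554, -0.315]
ft_force: [7.9, -2.8, -3.7]
gripper_width: 0.0425
11.6 [ 0.4934 -0.1731  0.0748] yaw -17.61 xaxis [ 0.0162 -0.0053 -0.9999] F [ 7.91 -2.81 -3.73] Ftool [ 3.87  0.29 -8.33] w 0.0425
to go [ 0.0128  0.0021 -0.0901]
```

```bash
python3 -m crank '[{"travel":[0.0005,0,0.0032],"delta_rot":[0,-0.35,0]},{"travel":[0.0005,0,0.0032],"delta_rot":[0,-0.35,0]},{"travel":[0.0005,0,0.0032],"delta_rot":[0,-0.35,0]}]'; python3 st.py .5788 -.2024 .0635; python3 -m crank '[{"travel":[0.0005,0,0.0033],"delta_rot":[0,-0.35,0]},{"travel":[0.0005,0,0.0033],"delta_rot":[0,-0.35,0]},{"travel":[0.0005,0,0.0033],"delta_rot":[0,-0.35,0]}]'; python3 st.py .5788 -.2024 .0635
```

```text
t: 11.85
eef_pos: [0.4934, -0.1731, 0.0748]
tcp_rot: [-3.141, 1.553, -0.307]
ft_force: [9.2, -3.0, -3.5]
gripper_width: 0.0428
11.85 [ 0.4934 -0.1731  0.0748] yaw -17.64 xaxis [ 0.0166 -0.0053 -0.9998] F [ 9.2  -3.   -3.53] Ftool [ 3.7   0.07 -9.62] w 0.0428
to go [ 0.0128  0.0021 -0.0901]
t: 12.1
eef_pos: [0.4934, -0.173, 0.0747]
tcp_rot: [-3.131, 1.553, -0.298]
ft_force: [8.9, -3.2, -4.5]
gripper_width: 0.043
12.1 [ 0.4934 -0.173   0.0747] yaw -17.67 xaxis [ 0.0173 -0.0053 -0.9998] F [ 8.9  -3.23 -4.5 ] Ftool [ 4.67  0.37 -9.37] w 0.043
to go [ 0.0128  0.0021 -0.0901]
```

Steady at about 9.5 N. I'll hold it a second at a slightly larger shift.

```bash
python3 -m crank '[{"travel":[0.0005,0,0.0034],"delta_rot":[0,-0.38,0]},{"travel":[0.0005,0,0.0034],"delta_rot":[0,-0.38,0]},{"travel":[0.0005,0,0.0034],"delta_rot":[0,-0.38,0]},{"travel":[0.0005,0,0.0034],"delta_rot":[0,-0.38,0]},{"travel":[0.0005,0,0.0034],"delta_rot":[0,-0.38,0]},{"travel":[0.0005,0,0.0034],"delta_rot":[0,-0.38,0]}]'; python3 st.py .5788 -.2024 .0635; python3 -m crank '[{"travel":[0.0005,0,0.0034],"delta_rot":[0,-0.38,0]},{"travel":[0.0005,0,0.0034],"delta_rot":[0,-0.38,0]},{"travel":[0.0005,0,0.0034],"delta_rot":[0,-0.38,0]},{"travel":[0.0005,0,0.0034],"delta_rot":[0,-0.38,0]},{"travel":[0.0005,0,0.0034],"delta_rot":[0,-0.38,0]},{"travel":[0.0005,0,0.0034],"delta_rot":[0,-0.38,0]}]'; python3 st.py .5788 -.2024 .0635
```

```text
t: 12.6
eef_pos: [0.4934, -0.1729, 0.0747]
tcp_rot: [-3.113, 1.553, -0.281]
ft_force: [9.6, -3.5, -4.2]
gripper_width: 0.0426
12.6 [ 0.4934 -0.1729  0.0747] yaw -17.73 xaxis [ 0.0168 -0.0048 -0.9998] F [ 9.55 -3.51 -4.15] Ftool [  4.33   0.44 -10.1 ] w 0.0426
to go [ 0.0127  0.0021 -0.0901]
t: 13.1
eef_pos: [0.4934, -0.1728, 0.0747]
tcp_rot: [-3.09, 1.554, -0.258]
ft_force: [8.5, -3.8, -3.6]
gripper_width: 0.0425
13.1 [ 0.4934 -0.1728  0.0747] yaw -17.79 xaxis [ 0.0162 -0.0043 -0.9999] F [ 8.54 -3.77 -3.59] Ftool [ 3.75  0.99 -9.22] w 0.0425
to go [ 0.0127  0.0021 -0.0901]
```

Held about 10 N for over a second with no movement, so it's caught. I'll unload, level and lower.

```bash
python3 -m crank '[{"travel":[0,0,0.001],"delta_rot":[0,-0.3,0]},{"travel":[0,0,0],"delta_rot":[0,-0.3,0]},{"travel":[0,0,-0.002],"delta_rot":[0,-0.3,0]},{"travel":[0,0,-0.002],"delta_rot":[0,-0.2,0]},{"travel":[0,0,-0.001],"delta_rot":[0,0,0]},{"travel":[0,0,0],"delta_rot":[0,0,0]},{"travel":[0,0,0],"delta_rot":[0,0,0]}]'; python3 st.py .5788 -.2024 .0595
```

```text
t: 13.68
eef_pos: [0.4958, -0.1738, 0.0744]
tcp_rot: [-0.084, 1.563, 2.746]
ft_force: [0.4, -0.1, -2.2]
gripper_width: 0.0424
13.6833 [ 0.4958 -0.1738  0.0744] yaw -17.81 xaxis [-0.0072  0.003  -1.    ] F [ 0.45 -0.08 -2.2 ] Ftool [ 2.2  -0.06 -0.47] w 0.0424
to go [ 0.0142  0.0018 -0.0879]
```

```bash
python3 -m crank '[{"travel":[0.004,0,-0.001],"delta_rot":[0,0.4,0]},{"travel":[0.004,0,0],"delta_rot":[0,0,0]},{"travel":[0.003,0,0],"delta_rot":[0,0,0]},{"travel":[0,0,0],"delta_rot":[0,0,0]},{"travel":[0,0,0],"delta_rot":[0,0,0]}]'; python3 st.py .5788 -.2024 .0595; python3 look.py w6|head -1; python3 - <<'E'
import cv2
im=cv2.imread("pics/w6.png"); cv2.imwrite("pics/w6c.png",cv2.resize(im[20:220,120:320],None,fx=3,fy=3,interpolation=cv2.INTER_CUBIC))
E
```

```text
t: 14.1
eef_pos: [0.4956, -0.1738, 0.0617]
tcp_rot: [-0.301, 1.569, 2.53]
ft_force: [0.2, -0.9, -1.8]
gripper_width: 0.0428
14.1 [ 0.4956 -0.1738  0.0617] yaw -17.81 xaxis [-0.0017  0.0012 -1.    ] F [ 0.16 -0.86 -1.82] Ftool [ 1.82  0.77 -0.42] w 0.0428
to go [ 0.0021  0.0018 -0.0879]
[ 0.4956 -0.1738  0.0617]
```

View pics/w6c.png

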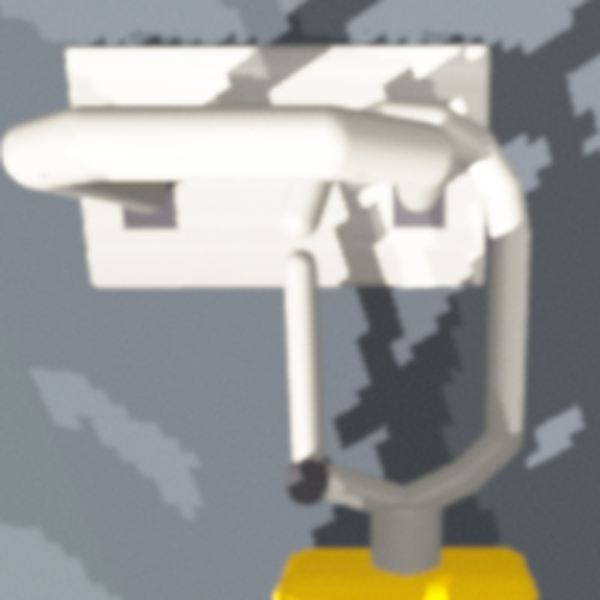

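Leg_a is inside the hook and the gate is shut at (300,255), lined up with the nose. I'll settle it onto the deck.

```bash
python3 -m crank '[{"travel":[0.001,0,0],"delta_rot":[0,0.1,0]},{"travel":[0.001,0,0],"delta_rot":[0,0,0]},{"travel":[0,0,0],"delta_rot":[0,0,0]}]'; python3 st.py; python3 -m crank '[{"travel":[0.001,0,0],"delta_rot":[0,0,0]},{"travel":[0.0005,0,0],"delta_rot":[0,0,0]}]'; python3 st.py
```

```text
t: 14.4
eef_pos: [0.4957, -0.1738, 0.0597]
tcp_rot: [-1.531, 1.57, 1.3]
ft_force: [-0.2, -0.1, -2.1]
gripper_width: 0.0427
14.4 [ 0.4957 -0.1738  0.0597] yaw -17.81 xaxis [ 2.e-04  6.e-04 -1.e+00] F [-0.17 -0.14 -2.14] Ftool [2.14 0.19 0.12] w 0.0427
t: 14.57
eef_pos: [0.4957, -0.1738, 0.0594]
tcp_rot: [-2.351, 1.57, 0.48]
ft_force: [-1.2, -0.2, 6.8]
gripper_width: 0.0429
14.5667 [ 0.4957 -0.1738  0.0594] yaw -17.81 xaxis [ 1.e-03  5.e-04 -1.e+00] F [-1.19 -0.24  6.78] Ftool [-6.78  0.58  1.05] w 0.0429
```

```bash
python3 -m crank '[{"travel":[0,0,0],"delta_rot":[0,0,0]},{"travel":[0,0,0],"delta_rot":[0,0,0]},{"travel":[0,0,0],"delta_rot":[0,0,0]},{"travel":[0,0,0],"delta_rot":[0,0,0]},{"travel":[0,0,0],"delta_rot":[0,0,0]},{"travel":[0,0,0],"delta_rot":[0,0,0]}]' 0.1; python3 st.py; python3 -m crank '[{"travel":[-0.005,0,0],"delta_rot":[0,0,0]},{"travel":[-0.01,0,0],"delta_rot":[0,0,0]},{"travel":[-0.02,0,0],"delta_rot":[0,0,0]},{"travel":[-0.02,0,0],"delta_rot":[0,0,0]},{"travel":[-0.02,0,0],"delta_rot":[0,0,0]},{"travel":[-0.02,0,0],"delta_rot":[0,0,0]},{"travel":[-0.02,0,0],"delta_rot":[0,0,0]},{"travel":[-0.02,0,0],"delta_rot":[0,0,0]},{"travel":[0,0,0],"delta_rot":[0,0,0]},{"travel":[0,0,0],"delta_rot":[0,0,0]},{"travel":[0,0,0],"delta_rot":[0,0,0]}]'; python3 st.py; python3 look.py w7
python3 - <<'E'
from h import *
a=cv2.imread("pics/top0.png");b=imaging.camera("top")[:,:,::-1]; s=imaging.camera("side")[:,:,::-1];cv2.imwrite("pics/side2.png",s);cv2.imwrite("pics/top2.png",b)
w=cv2.imread("pics/w7.png")
cv2.imwrite("pics/end.png",np.hstack([cv2.resize(w[20:320,100:400],(400,400)),cv2.resize(b[80:310,60:470],(400,400))]))
E
```

```text
t: 15.07
eef_pos: [0.4964, -0.1741, 0.0601]
tcp_rot: [-2.831, 1.568, -0.001]
ft_force: [0.3, -0.5, 0.6]
gripper_width: 0.077
15.0667 [ 0.4964 -0.1741  0.0601] yaw -17.82 xaxis [ 0.0029 -0.     -1.    ] F [ 0.31 -0.54  0.62] Ftool [-0.62  0.42 -0.46] w 0.077
t: 15.98
eef_pos: [0.4948, -0.174, 0.2079]
tcp_rot: [-2.769, 1.566, 0.061]
ft_force: [0.0, -0.8, 0.7]
gripper_width: 0.0769
15.9833 [ 0.4948 -0.174   0.2079] yaw -17.85 xaxis [ 4.4e-03  3.0e-04 -1.0e+00] F [ 0.01 -0.8   0.7 ] Ftool [-0.7   0.76 -0.26] w 0.0769
[ 0.4948 -0.174   0.2079] 
 [[ 0.004 -0.307 -0.952]
 [ 0.    -0.952  0.307]
 [-1.    -0.002 -0.004]] [ 0.01 -0.8   0.7 ] 15.9833 0.07691635113645824
((255.0, 186.5), (59.0, 44.0), 90.0) [[0.5305, -0.1626, 0.06], [0.5171, -0.2041, 0.06], [0.457, -0.1863, 0.06], [0.4713, -0.1419, 0.06]] [0.0437 0.0627 0.0466]
ctr [ 0.494  -0.1737  0.06  ] yaw -16.555167057421773 toolyaw(-z) -17.85268237327578 shift in tool [0.1479 0.0002 0.0015]
```

View pics/end.png

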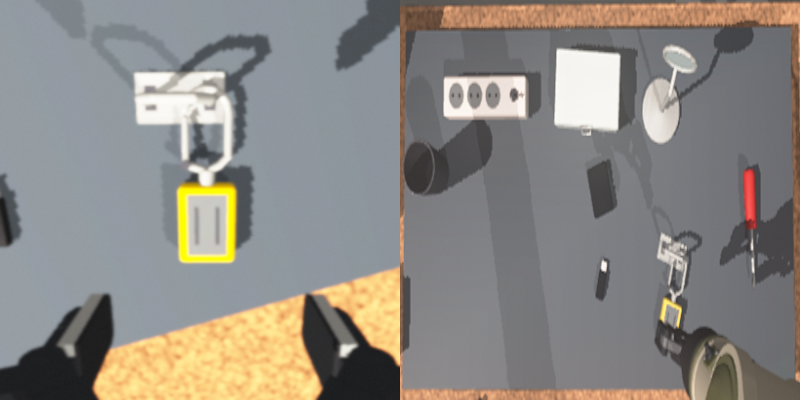

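The drive lies flat and clipped (fit 62.7 × 45 mm at its top height), the gripper is clear, and the bystanders look unmoved.

```bash
python3 -c "
from rig import ticket; print(ticket.job_done())"
```

```text
the job is handed in; nothing more can be done
None
```

The drive is clipped to leg_a of the eye, lying flat on the shelf and released. I handed the job in at about 16 s of the 64 s allowed.

- **Clipping:** I pressed the gate on the leg from outside. The wrist read up to 4.6 N, then the force vanished as the leg passed the gate's end and I drew back into the bend. A close wrist picture taken afterwards showed the leg inside the hook and the gate shut.
- **Tug:** I held it for about 1.2 s. The backward pull read 9.2–10.1 N and the drive did not move. The highest total wrist reading was about 11 N, including a 3–5 N vertical component that I only partly trimmed out. I read forces only at the end of each move, so a short peak between readings would not show.
- **Final check:** After letting go, the drive measured 62.7 × 45 mm at its top height, which fits it lying flat. The hook was still round the leg, and the gripper was about 15 cm above, touching nothing. In the top view the other items looked unmoved by eye; I did not measure their positions.
- **Disagreements:** The first estimate of the staple's offset was -4 mm; a closer view gave -2 mm, which I used. Different features of the drive put the grasp between 1 mm behind and 5 mm ahead of the case centre. I aimed by what the wrist camera saw of the hook instead.

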